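Draw out the amber filter plate and present its label

ROBOT

A 6-joint arm with a two-finger parallel gripper is mounted at the origin on a cart in front of the work surface, level with it; the furniture and walls round the work are solid. World frame = base frame: x ahead of the robot, y to its left, z up, the work surface at z = 0. Lengths are in m, angles in rad, forces in N, time in s.
With the tool pointing down it reaches from about 0.25 to 0.85 m from the base axis. Payload 12.5 kg.
Tool frame: the origin (TCP) lies between the finger pads; the fingertips stand manip.tips_ahead ahead of it and the grasp point (between the pads) lies 3 mm ahead of it (manip.tips_ahead is the distance from the TCP to the fingertips, in m); z points along the fingers, y is the line along which they close (so a half turn about z gives the same grasp; the last joint's range is limited). The gripper opens to 93 mm and grips with 3 to 60 N. Pads are 15 mm wide; open, the fingers measure 128 mm over their backs; the gripper's body (75 mm by 188 mm) begins 65 mm behind the grasp point.
Start: joints at [1.173, 0.351, 1.652, -0, 1.139, -0.085], TCP at [0.169, 0.523, 0.241] pointing down, gripper open.
Joint ranges: [-2.75, 2.75], [-0.79, 2.1], [0.01, 2.65], [-1.57, 4.71], [0.07, 3.14], [-2.87, 2.87]. Speed limits (rad/s): [2.22, 2.22, 2.79, 3.14, 3.14, 3.14].

INTERFACE

Orientations are given as a unit quaternion [x, y, z, w].
In Python, from workcell import manip, eyes, sign_off gives the robot as it stands. The module is installed in compiled form; this text tells all that it offers.
- The arm moves only by the shell command python3 -m inch 'ROWS' [FORCE]. ROWS is JSON, a list of rows, each a list of 7 numbers: the finger opening in m, from 0 to 0.093, then the shift along the tool's x, y, z in m, then the turn, a rotation vector about the tool's x, y, z in rad. A call has 1 to 12 rows; each row is the pose to reach, as a shift and turn from the pose commanded when the call began, along the tool's axes at that moment; what a row does not reach only later rows make up. A row lasts 1/8 s, in which the tool goes at most 62.5 mm and 10.7 degrees, less where a joint would pass 70% of its speed; a pose out of reach is approached as far as the arm can. A call with a gripper value outside its range is refused whole. The fingers move at their own pace and stop on an object; FORCE is the grip in N (left out, the last holds). Time passes only in rows, so rows that repeat a pose let the fingers close. It gives the time, the measured TCP pose, the force, the opening and the grip force at its end, in the units of the state.
- manip.state(): the state, without advancing time (a new reading comes with each control period).
- eyes.snapshot(name): name is "scene" or "top"; returns a dict with "pixels" (384x512x3 uint8, red, green, blue), "depth" (384x512 float32, m along the optical axis (not along the pixel's ray), 0 where there is no reading), "fx", "fy", "cx", "cy" (pixels), "view" (4x4, takes a point from world to camera coordinates). Camera axes: x right, y up, looking along -z (the intrinsics and any distortion apply to the point x, -y, -z); pixel columns grow to the right and rows downward; lengths in m; the calibration is good to about 2 mm. A picture is of the moment at which its call begins.
- sign_off(): hands the job in; it is judged then, once.
The state is a dict: "clock": time; "q": joint angles; "qvel": joint speeds; "joint_torque": joint torques, N m; "eef_pos": TCP position; "orientation": TCP orientation; "ft_force": force on the tool from outside, world axes, zero at the start; "moment": the same for the moment, N m; "width": opening from 0.0 (shut) to 1.0 (fully open); "grasp_force": force on a finger pad.
Only numpy, scipy, OpenCV 4.12 (cv2) and the standard library are available. Lean on these libraries where they do the work, as an engineer would, in place of code of your own. Each camera call takes 0.05 s, during which the arm holds its last target. There are 200 camera calls.

TASK

The amber filter plate lies flat through a small blue bridge stand; its frosted label end is the one with a small notch cut from one corner. Grip the plate by its other, plain end and draw it straight out of the bridge, then present it for reading: hold it level, label side up, about 10 cm above the white light pad, with the frosted end over the middle of the pad and pointing the way the red arrow points. Finish while still holding it there, do not put it down or let go, and leave the tools lying around alone.

Things in the scene. Friction and masses are not known exactly. Their poses are not given: they have to be found in the camera images.
- plate_centre (a point): centre (half-way up) of the loose amber filter plate, 130 x 45 x 6 mm, about 60 g. x runs along its length towards the frosted label end, y across its width, z out of the label face. The corner at +x +y has a 12 x 12 mm notch, no other. The top of both ends is pale over the last 32 mm: frosted field at +x, a strip of white film at -x
- plate: the same amber plate; origin at the centre of its underside, 3 mm below plate_centre; same axes. It starts flat in the bridge, label face up, underside 30 mm above the bench, with about 47 mm sticking out at each end, nothing beneath or beside these ends
- plate_label (a point): middle of the frosted field, 50 mm from plate_centre along the plate's +x, half-way up the plate; same axes as the plate
- plate_plain_end (a point): point to grip, in the plain end of the plate, 50 mm from plate_centre along the plate's -x (15 mm from the end edge), half-way up; same axes as the plate
- bridge_slot (a point): middle of the bridge's slot, 33 mm above the bench. The slot runs along its x axis (also the plate's at the start), open at both ends, 36 mm long, 50 mm wide, 10 mm high (30 to 40 mm above the bench). The plate must travel about 85 mm along it before it is clear
- bridge: blue bridge stand, fixed, the same seen from either end; origin on the bench under the slot, axes as bridge_slot. 36 mm long (x); support and side cheeks 66 mm wide (y), aluminium cover whose top is 47 mm above the bench (screw heads 49 mm), foot 104 mm wide (y) and 6 mm high
- pad_middle (a point): middle of the top of the fixed white light pad in its black frame, 140 (x) x 110 (y) x 12 mm; this point is 12 mm above the bench. Its x axis points the way of the red arrow on it
- tape_measure: yellow tape measure, 69x94x37 mm, loose, bystander; origin at the centre of its underside
- black_tape: roll of black tape, 59x57x19 mm, loose, bystander; origin at the centre of its underside
- pliers: pliers with red handles, 74x149x14 mm, loose, bystander; origin at the centre of the underside
- spanner: steel spanner, 30x170x10 mm, loose, bystander; origin at the centre of the underside
- light_pad: the light pad; origin on the bench under its middle; same axes as pad_middle
Mind the look-alikes: they are no part of the job. Of the things that look like the light_pad, the larger one is meant.

How it is judged:
By the outcome, as a careful person would: the job done as asked, in the order asked, and still so for the second after the job is handed in, while the arm keeps its last pose, push and grip.
It also fails if it takes over 45 s, if anything falls off the work surface, if the arm or the gripper's body presses on something with over 40 N, if the wrist force passes 120 N, or if a joint passes its speed limit or range.

## Working session

There is one attempt and no reset: what is moved stays moved. The work goes in short steps, Python scripts to look and compute and a shell command to move; the robot and the scene stay as the last step left them, time stands still between calls to the robot, and variables do not carry over. Pictures are saved under pics/ and viewed, at most 10 in all, crops included, and the job is handed in when it is done.

```bash
mkdir -p pics; python3 - <<'E'
from workcell import manip, eyes
import cv2, numpy as np
print(manip.tips_ahead, manip.state())
for n in("scene","top"):
    s=eyes.snapshot(n); np.savez(f"{n}0.npz",**s)
    cv2.imwrite(f"pics/{n}0.png",cv2.cvtColor(s["pixels"],cv2.COLOR_RGB2BGR))
    print(n,[s[k] for k in("fx","fy","cx","cy")],s.keys(),np.round(s["view"],3))
E
```

```text
0.022 {'clock': 0.0, 'q': array([ 1.17341599e+00,  3.51227786e-01,  1.65240965e+00, -2.99900894e-05,
        1.13910840e+00, -8.46004958e-02]), 'qvel': array([-0.00015675,  0.00091772, -0.00224326,  0.00055399,  0.00175027,
        0.000797  ]), 'joint_torque': array([ 9.70942529e-04, -4.97329652e+01, -2.85258865e+01,  6.99533592e-02,
        2.57322524e-02, -7.12805354e-05]), 'eef_pos': array([0.16909765, 0.52302866, 0.24011153]), 'orientation': array([ 1.55746975e-01,  9.87796815e-01, -5.63177772e-04, -1.24389365e-04]), 'ft_force': array([-0.21139963, -0.36240062, -0.65051643]), 'moment': array([ 0.00712802,  0.02946595, -0.01777391]), 'grasp_force': 0.0, 'width': 1.001773179638734}
scene [400.132777520549, 400.132777520549, 255.44979530311377, 188.6913570612298] dict_keys(['pixels', 'depth', 'fx', 'fy', 'cx', 'cy', 'view']) [[ 0.79  -0.612 -0.02  -0.413]
 [ 0.296  0.353  0.888 -0.276]
 [-0.536 -0.708  0.46  -1.077]
 [ 0.     0.     0.     1.   ]]
top [455.8762130975916, 455.8762130975916, 251.16896449112755, 197.62175370883472] dict_keys(['pixels', 'depth', 'fx', 'fy', 'cx', 'cy', 'view']) [[-0.36  -0.933 -0.004  0.29 ]
 [ 0.872 -0.338  0.355 -0.5  ]
 [-0.332  0.124  0.935 -1.265]
 [ 0.     0.     0.     1.   ]]
```

View pics/scene0.png

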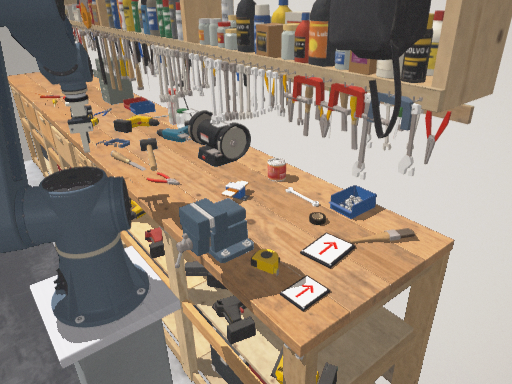

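View pics/top0.png

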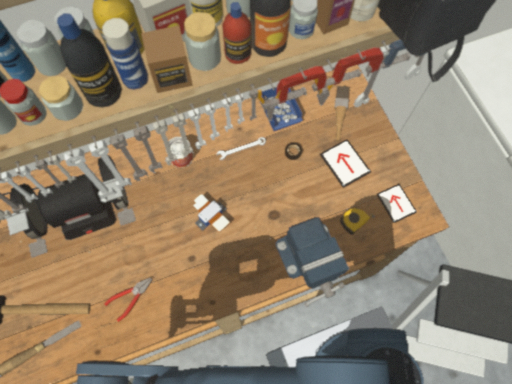

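The scene view shows the bridge near (236,190), the larger pad near (328,249) and the smaller look-alike near (304,291). In the top view the bridge is near (212,212) and the larger pad near (345,162). I'll zoom in on both.

```bash
cat > h.py <<'E'
import numpy as np, cv2
from workcell import manip, eyes
def load(n): return dict(np.load(n))
def proj(s,P):
    p=s["view"][:3,:3]@np.asarray(P,float)+s["view"][:3,3]
    return np.array([s["cx"]+s["fx"]*p[0]/-p[2], s["cy"]-s["fy"]*p[1]/-p[2]])
def ray(s,uv):
    R=s["view"][:3,:3]; c=-R.T@s["view"][:3,3]
    d=R.T@np.array([(uv[0]-s["cx"])/s["fx"],-(uv[1]-s["cy"])/s["fy"],-1.]); return c,d
def atz(s,uv,z):
    c,d=ray(s,uv); return c+d*(z-c[2])/d[2]
def deproj(s,uv):
    c,d=ray(s,uv); return c+d*s["depth"][int(round(uv[1])),int(round(uv[0]))]
def tri(s1,u1,s2,u2):
    (a,d),(b,e)=ray(s1,u1),ray(s2,u2)
    t=np.linalg.lstsq(np.c_[d,-e],b-a,rcond=None)[0]; p,q=a+d*t[0],b+e*t[1]
    return (p+q)/2,np.linalg.norm(p-q)
E
python3 - <<'E'
from h import *
t=load("top0.npz");s=load("scene0.npz")
def crop(i,u,v,w,h,k): return cv2.resize(i["pixels"][v:v+h,u:u+w,::-1],None,fx=k,fy=k,interpolation=cv2.INTER_CUBIC)
a=crop(t,187,187,50,50,8);b=crop(s,212,172,50,50,8)
cv2.imwrite("pics/c1.png",np.hstack([a,b]))
for i,uv in((t,(212,212)),(s,(236,190)),(t,(345,162)),(s,(328,249))): print(deproj(i,uv),atz(i,uv,.012))
E
```

```text
[0.58801343 0.21154235 0.04133103] [0.59843095 0.21049953 0.012     ]
[0.58144478 0.19429507 0.03499177] [0.60618735 0.23094173 0.012     ]
[ 0.60407284 -0.25079804  0.01231749] [ 0.60418696 -0.25091793  0.012     ]
[ 0.5992176  -0.26012278  0.00988861] [ 0.59697244 -0.26204347  0.012     ]
```

View pics/c1.png

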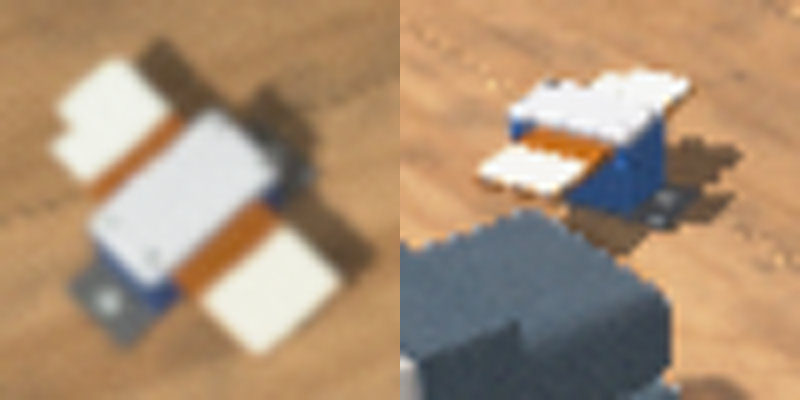

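Top crop: the notch is on the upper-left end, near (195,203), so the plain end points down-right, towards the robot. In the scene crop the near-left pale end is the plain one. Next I triangulate its corners and fit the plate and pad poses.

```bash
python3 - <<'E'
from h import *
from scipy.optimize import least_squares
t=load("top0.npz");s=load("scene0.npz")
ct=lambda p:(np.array(p)+.5)/8-.5+[187,187]
cs=lambda p:(np.array(p)-[400,0]+.5)/8-.5+[212,172]
A,B=ct((341,285)),ct((262,353))
print("triA",tri(t,A,s,cs((557,195))),"triB",tri(t,B,s,cs((477,178))))
# fit plate
pts={(-65,-22.5):None}
T=[((341,285),(-.065,-.0225)),((262,353),(-.065,.0225)),((282,230),(-.033,-.0225)),((200,297),(-.033,.0225)),((115,57),(.065,-.0225)),((172,107),(.033,-.0225)),((90,185),(.033,.0225))]
S=[((557,195),(-.065,-.0225)),((477,178),(-.065,.0225))]
def f(p,res=True,zfix=None):
    c,sn=np.cos(p[2]),np.sin(p[2]); r=[]
    for im,k,L in((t,ct,T),(s,cs,S)):
        for uv,(x,y) in L:
            for sg in (1,): r.append(proj(im,[p[0]+c*x-sn*y,p[1]+sn*x+c*y,p[3]])-k(uv))
    return np.ravel(r)
for z0 in (.036,):
    for sgn in (1,):
        q=least_squares(f,[.58,.2,.5,z0]); print(q.x,np.round(q.fun.reshape(-1,2),2))
# pad: white/black frame segmentation around big pad
g=np.zeros((384,512),np.uint8)
for n,im,c in(("t",t,(345,162)),("s",s,(328,249))):
    px=im["pixels"].astype(int)
    m=((px.min(2)>185)).astype(np.uint8)
    red=((px[...,0]-px[...,1]>70)&(px[...,2]<120)&(px[...,0]>170)&(px[...,1]<110)).astype(np.uint8)
    box=np.zeros_like(m);box[c[1]-32:c[1]+32,c[0]-32:c[0]+32]=1
    m=m|red; m&=box
    m=cv2.morphologyEx(m,cv2.MORPH_CLOSE,np.ones((7,7)))
    k=max(cv2.findContours(m,0,1)[0],key=cv2.contourArea)
    h=cv2.convexHull(k); ap=cv2.approxPolyDP(h,4,True)[:,0]
    w=np.array([atz(im,p,.012) for p in ap]); print(n,ap.tolist(),np.round(w,3).tolist())
    # centre = mean of corners
    if len(w)==4: print(w.mean(0),np.linalg.norm(np.roll(w,1,0)-w,axis=1))
    ys,xs=np.nonzero(red&box); rw=np.array([atz(im,p,.012)[:2] for p in zip(xs,ys)])
    print("red",len(rw),rw.mean(0)); 
    u,_,vt=np.linalg.svd(rw-rw.mean(0)); print(np.degrees(np.arctan2(vt[0][1],vt[0][0])))
E
python3 - <<'E'
import sys; sys.path.insert(0,".")
from h import *
t=load("top0.npz");s=load("scene0.npz")
a=cv2.resize(t["pixels"][132:192,315:375,::-1],(400,400),interpolation=2);b=cv2.resize(s["pixels"][219:279,298:358,::-1],(400,400),interpolation=2)
cv2.imwrite("pics/c2.png",np.hstack([a,b]))
E
```

```text
triA (array([0.54270503, 0.17258939, 0.03140857]), np.float64(0.002585811597712188)) triB (array([0.5261001 , 0.21070361, 0.03129639]), np.float64(0.0016900231279077154))
[0.59401143 0.217605   0.40357833 0.03079056] [[ 0.35 -0.6 ]
 [-0.56  0.77]
 [ 0.6  -0.82]
 [ 0.07  0.56]
 [ 0.17 -0.4 ]
 [-0.08  0.19]
 [-0.6  -0.03]
 [-0.05  0.37]
 [-0.24 -0.11]]
t [[347, 142], [367, 170], [343, 183], [324, 154]] [[0.668, -0.288, 0.012], [0.553, -0.305, 0.012], [0.539, -0.213, 0.012], [0.655, -0.199, 0.012]]
[ 0.60382489 -0.25143507  0.012     ] [0.09017913 0.11666618 0.09273613 0.11687545]
red 37 [ 0.61232027 -0.25062663]
-171.91649461853316
s [[351, 244], [330, 264], [302, 250], [326, 234]] [[0.67, -0.289, 0.012], [0.548, -0.315, 0.012], [0.533, -0.216, 0.012], [0.651, -0.202, 0.012]]
[ 0.60074059 -0.25567217  0.012     ] [0.08827566 0.12480784 0.10028761 0.11918458]
red 57 [ 0.60595474 -0.25510074]
-173.64263691071375
```

View pics/c2.png

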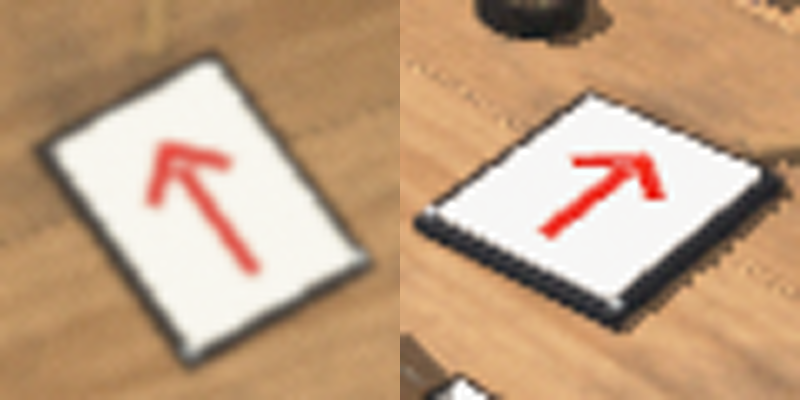

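The crops show the red arrow pointing towards +x along the pad's long axis, at a yaw of about 8°. The pad middle is near (0.603,-0.253), and the plate's yaw is about 23°. Next I work out the move targets and the obstacle heights.

```bash
cat >> h.py <<'E'
from scipy.spatial.transform import Rotation as R
def rel(target,yaw_x):
    """shift and turn in tool axes to TCP target with tool z down, tool x at world angle yaw_x (rad)"""
    st=manip.state(); R0=R.from_quat(st["orientation"])
    c,s=np.cos(yaw_x),np.sin(yaw_x)
    Rt=R.from_matrix(np.array([[c,s,0],[s,-c,0],[0,0,-1.]]))
    print("pos",np.round(st["eef_pos"],4),"shift",np.round(R0.inv().apply(np.array(target)-st["eef_pos"]),4),"turn",np.round((R0.inv()*Rt).as_rotvec(),4))
E
python3 - <<'E'
from h import *
from scipy.optimize import least_squares
t=load("top0.npz");s=load("scene0.npz")
ct=lambda p:(np.array(p)+.5)/8-.5+[187,187]
T=[((341,285),(-.065,-.0225)),((262,353),(-.065,.0225)),((282,230),(-.033,-.0225)),((200,297),(-.033,.0225)),((115,57),(.065,-.0225)),((172,107),(.033,-.0225)),((90,185),(.033,.0225))]
W=np.array([atz(t,ct(a),.036)[:2] for a,_ in T]);B=np.array([b for _,b in T])
f=lambda p:((B@np.array([[np.cos(p[2]),np.sin(p[2])],[-np.sin(p[2]),np.cos(p[2])]])+p[:2])-W).ravel()
q=least_squares(f,[.59,.21,.4]); print(q.x,np.degrees(q.x[2]),np.round(q.fun*1e3,1))
p=q.x; g=p[:2]-.05*np.array([np.cos(p[2]),np.sin(p[2])]); print("grip",g)
rel([*g,.14],p[2]+np.pi)
# heights
v,u=np.mgrid[:384,:512]; d=t["depth"]; V=t["view"]
cam=np.stack([(u-t["cx"])/t["fx"]*d,-(v-t["cy"])/t["fy"]*d,-d],-1)
w=(cam-V[:3,3])@V[:3,:3]
for x in np.arange(.15,.9,.06):
    print("%.2f"%x,[int(1e3*w[...,2][(d>0)&(abs(w[...,0]-x)<.03)&(abs(w[...,1]-y)<.03)].max(initial=-1)) for y in np.arange(-.42,.66,.06)])
print([round(y,2) for y in np.arange(-.42,.66,.06)])
E
```

```text
[0.59203012 0.21781829 0.40151116] 23.004895140511795 [ 1.  -1.7 -2.1  2.6  1.5 -2.7 -2.   0.6  1.3 -1.  -0.5  0.4  0.8  1.8]
grip [0.54600654 0.1982778 ]
pos [0.1691 0.5231 0.2402] shift [-0.4586 -0.1929  0.1003] turn [-1.000e-03 -4.000e-04 -7.143e-01]
0.15 [-280, -862, -850, -858, 5, 8, 6, 282, 9, 7, 7, 681, 678, 650, 606, -1000, -1000, -1000, -1000]
0.21 [-854, -855, -851, -851, -851, -854, 117, 81, -26, -852, -855, -851, -851, -853, 585, 573, 546, -1000, -1000]
0.27 [7, 5, 5, 5, 6, 6, 155, 154, 152, 6, 6, 7, 5, 5, 7, 5, 520, 5, 5]
0.33 [7, 6, 8, 8, 9, 6, 154, 155, 153, 8, 9, 8, 6, 8, 6, 7, 8, 8, 6]
0.39 [6, 16, 15, 41, 43, 23, 152, 149, 145, 8, 8, 8, 8, 10, 11, 8, 17, 11, 13]
0.45 [7, 17, 15, 39, 42, 24, 136, 137, 43, 7, 10, 6, 8, 11, 13, 18, 17, 19, 32]
0.51 [6, 8, 10, 16, 12, 8, 6, 7, 9, 8, 43, 39, 7, 7, 8, 12, 8, 11, 22]
0.57 [651, 733, 749, 751, 17, 8, 7, 8, 7, 8, 55, 53, 9, 7, 9, 9, 9, 8, 11]
0.63 [523, 522, 497, 712, 491, 497, 499, 500, 500, 497, 497, 498, 499, 498, 497, 498, 498, 499, 109]
0.69 [415, 484, 516, 658, 516, 516, 517, 516, 517, 516, 598, 516, 517, 845, 855, 515, 516, 516, 415]
0.75 [11, 22, 567, 585, 606, 587, 664, 668, 650, 613, 609, 666, 670, 726, 665, 599, 600, 543, 195]
0.81 [7, 28, 27, 9, 570, 586, 564, 607, 616, 613, 641, 666, 666, 728, 662, 600, 599, 505, 164]
0.87 [7, 25, 16, 9, 57, 506, 32, 564, 594, 627, 641, 652, 658, 618, 618, 656, 619, 509, 7]
[np.float64(-0.42), np.float64(-0.36), np.float64(-0.3), np.float64(-0.24), np.float64(-0.18), np.float64(-0.12), np.float64(-0.06), np.float64(0.0), np.float64(0.06), np.float64(0.12), np.float64(0.18), np.float64(0.24), np.float64(0.3), np.float64(0.36), np.float64(0.42), np.float64(0.48), np.float64(0.54), np.float64(0.6), np.float64(0.66)]
```

```bash
python3 -m inch '[[0.093,-0.05,-0.02,0.01,0,0,-0.08],[0.093,-0.1,-0.042,0.022,0,0,-0.16],[0.093,-0.15,-0.063,0.033,0,0,-0.24],[0.093,-0.2,-0.084,0.044,0,0,-0.32],[0.093,-0.25,-0.105,0.055,0,0,-0.4],[0.093,-0.3,-0.126,0.066,0,0,-0.48],[0.093,-0.35,-0.147,0.077,0,0,-0.56],[0.093,-0.4,-0.168,0.088,0,0,-0.64],[0.093,-0.44,-0.185,0.096,0,0,-0.69],[0.093,-0.459,-0.193,0.1,0,0,-0.714],[0.093,-0.459,-0.193,0.1,0,0,-0.714],[0.093,-0.459,-0.193,0.1,0,0,-0.714]]' 40
python3 - <<'E'
from h import *
for n in("scene","top"):
    s=eyes.snapshot(n); np.savez(f"{n}1.npz",**s)
    u,v=np.round(proj(s,[.546,.198,.06])).astype(int); print(n,u,v)
    im=s["pixels"][v-35:v+35,u-35:u+35,::-1]; cv2.imwrite(f"{n}1.png",cv2.resize(im,(400,400),interpolation=2))
cv2.imwrite("pics/c3.png",np.hstack([cv2.imread("top1.png"),cv2.imread("scene1.png")]))
rel([.546,.198,.036],.4015+np.pi)
s=load("scene0.npz")
for uv in((380,20),(345,40),(375,120),(388,130),(400,60),(335,10),(370,80)): print(uv,np.round(deproj(s,uv),3))
E
```

```text
clock: 1.6
eef_pos: [0.5459, 0.1989, 0.1406]
orientation: [-0.199, 0.98, 0.0, -0.0]
ft_force: [-0.6, 0.3, 0.9]
width: 0.999
grasp_force: 0.0
scene 227 187
top 220 221
pos [0.5459 0.1992 0.1408] shift [ 0.0004 -0.0011  0.1048] turn [0.0001 0.     0.0004]
(380, 20) [ 0.553 -0.387  0.659]
(345, 40) [ 0.55  -0.305  0.615]
(375, 120) [ 0.586 -0.381  0.445]
(388, 130) [ 0.584 -0.42   0.432]
(400, 60) [ 0.771 -0.302  0.546]
(335, 10) [ 0.548 -0.272  0.674]
(370, 80) [ 0.593 -0.349  0.53 ]
```

View pics/c3.png

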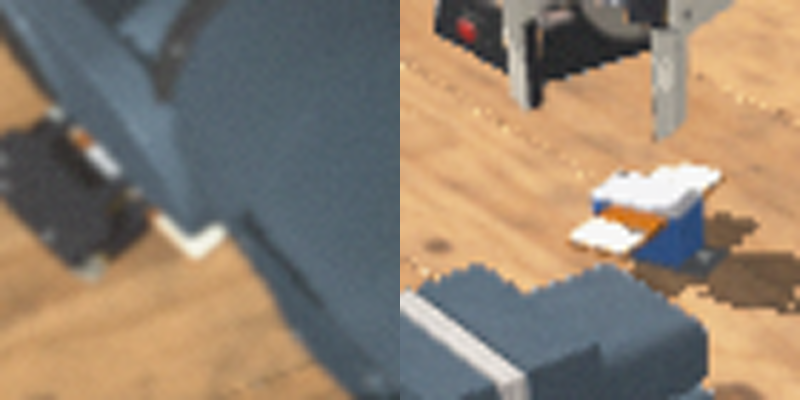

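The scene crop shows the fingers straddling the plain end, with their midpoint above it. Descend, then close gently.

```bash
python3 -m inch '[[0.093,0,-0.001,0.04,0,0,0],[0.093,0,-0.001,0.08,0,0,0],[0.093,0,-0.001,0.105,0,0,0],[0.093,0,-0.001,0.105,0,0,0],[0.06,0,-0.001,0.105,0,0,0],[0.06,0,-0.001,0.105,0,0,0],[0.06,0,-0.001,0.105,0,0,0]]' 5
python3 -m inch '[[0.03,0,0,0,0,0,0],[0.03,0,0,0,0,0,0],[0.03,0,0,0,0,0,0],[0.03,0,0,0,0,0,0],[0.03,0,0,0,0,0,0]]' 5
python3 - <<'E'
from h import *
for n in("scene","top"):
    s=eyes.snapshot(n); np.savez(f"{n}2.npz",**s)
    u,v=np.round(proj(s,[.57,.205,.05])).astype(int); print(n,u,v)
    im=s["pixels"][v-35:v+35,u-35:u+35,::-1]; cv2.imwrite(f"{n}1.png",cv2.resize(im,(400,400),interpolation=2))
cv2.imwrite("pics/c4.png",np.hstack([cv2.imread("top1.png"),cv2.imread("scene1.png")]))
st=manip.state();print(st["ft_force"],st["moment"],st["width"]*.093,st["eef_pos"])
E
```

```text
clock: 2.58
eef_pos: [0.5473, 0.1977, 0.0365]
orientation: [-0.199, 0.98, 0.0, 0.001]
ft_force: [-0.5, -0.0, 0.3]
width: 0.728
grasp_force: 0.0
clock: 3.2
eef_pos: [0.547, 0.1975, 0.0357]
orientation: [-0.199, 0.98, -0.0, 0.0]
ft_force: [-0.7, -1.1, 1.2]
width: 0.484
grasp_force: 5.0
scene 232 186
top 216 216
[0.69792276 0.33416841 0.30149768] [ 0.02142746 -0.01040033 -0.04166328] 0.04508210481516881 [0.54694604 0.19750313 0.03562325]
```

View pics/c4.png

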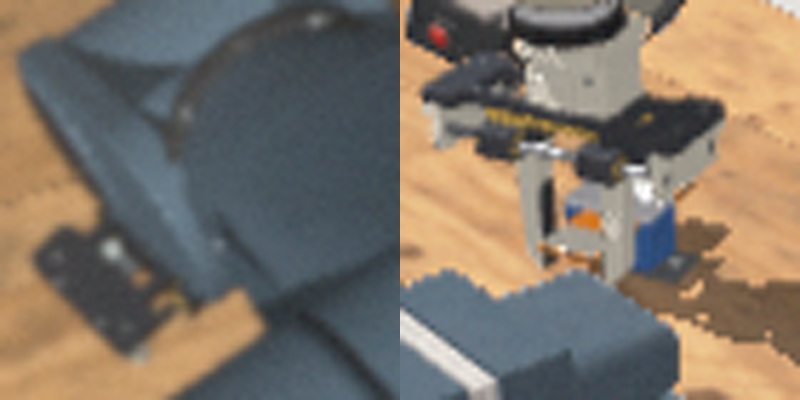

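The opening stopped at 45 mm, so the plate's width is in the grip. Now I tighten to 45 N and check the vise clearance along the pull.

```bash
python3 -m inch '[[0.03,0,0,0,0,0,0],[0.03,0,0,0,0,0,0],[0.03,0,0,-0.001,0,0,0],[0.03,0,0,-0.001,0,0,0]]' 45
python3 - <<'E'
from h import *
t=load("top0.npz")
v,u=np.mgrid[:384,:512]; d=t["depth"]; V=t["view"]
w=(np.stack([(u-t["cx"])/t["fx"]*d,-(v-t["cy"])/t["fy"]*d,-d],-1)-V[:3,3])@V[:3,:3]
w=w[(d>0)&(w[...,2]>.08)&(w[...,2]<.17)&(w[...,0]>.25)&(w[...,0]<.5)&(w[...,1]<.12)&(w[...,1]>-.15)]
a=np.array([.392,-.92]); 
for x in np.arange(.26,.5,.03):
    k=w[abs(w[:,0]-x)<.015]; 
    if len(k): print(round(x,2),k.min(0).round(3),k.max(0).round(3))
# gripper body rectangle after pull of L
for L in (.09,.1):
    c=np.array([.547,.1975])-L*np.array([.92,.391]); ex=np.array([.92,.391]);ey=np.array([-.391,.92])
    q=(w[:,:2]-c)@np.c_[ex,ey]; out=np.maximum(abs(q)-[.0375,.094],0); print(L,c,np.linalg.norm(out,axis=1).min())
E
```

```text
clock: 3.8
eef_pos: [0.5468, 0.1975, 0.0366]
orientation: [-0.199, 0.98, 0.0, -0.0]
ft_force: [0.2, -0.3, -0.0]
width: 0.478
grasp_force: 45.0
0.26 [ 0.264 -0.075  0.081] [0.275 0.04  0.152]
0.29 [ 0.275 -0.075  0.089] [0.305 0.04  0.156]
0.32 [ 0.305 -0.077  0.091] [0.335 0.04  0.155]
0.35 [ 0.335 -0.076  0.089] [0.363 0.041 0.155]
0.38 [ 0.366 -0.067  0.08 ] [0.395 0.03  0.137]
0.41 [ 0.395 -0.069  0.081] [0.425 0.03  0.138]
0.44 [ 0.425 -0.067  0.082] [0.441 0.03  0.137]
0.09 [0.4642  0.16231] 0.04483676913897609
0.1 [0.455  0.1584] 0.03628343271527007
```

Clearance is fine. Draw straight out 100 mm, in two calls.

```bash
python3 -m inch '[[0.03,0.005,0,0,0,0,0],[0.03,0.015,0,0,0,0,0],[0.03,0.025,0,0,0,0,0],[0.03,0.035,0,0,0,0,0],[0.03,0.045,0,0,0,0,0],[0.03,0.05,0,0,0,0,0]]' 45
python3 -m inch '[[0.03,0.01,0,0,0,0,0],[0.03,0.02,0,0,0,0,0],[0.03,0.03,0,0,0,0,0],[0.03,0.04,0,0,0,0,0],[0.03,0.05,0,0,0,0,0],[0.03,0.05,0,0,0,0,0],[0.03,0.05,0,0,0,0,0]]' 45
```

```text
clock: 4.55
eef_pos: [0.5003, 0.1777, 0.0367]
orientation: [-0.199, 0.98, -0.0, -0.0]
ft_force: [-0.3, -0.4, -0.6]
width: 0.476
grasp_force: 45.0
clock: 5.42
eef_pos: [0.4552, 0.1585, 0.0367]
orientation: [-0.199, 0.98, 0.0, 0.0]
ft_force: [0.9, 0.6, 0.2]
width: 0.476
grasp_force: 45.0
```

```bash
python3 - <<'E'
from h import *
for n in("scene","top"):
    s=eyes.snapshot(n); np.savez(f"{n}3.npz",**s)
    u,v=np.round(proj(s,[.52,.185,.05])).astype(int); print(n,u,v)
    im=s["pixels"][v-35:v+35,u-35:u+35,::-1]; cv2.imwrite(f"{n}1.png",cv2.resize(im,(400,400),interpolation=2))
cv2.imwrite("pics/c5.png",np.hstack([cv2.imread("top1.png"),cv2.imread("scene1.png")]))
E
```

```text
scene 224 192
top 228 228
```

View pics/c5.png

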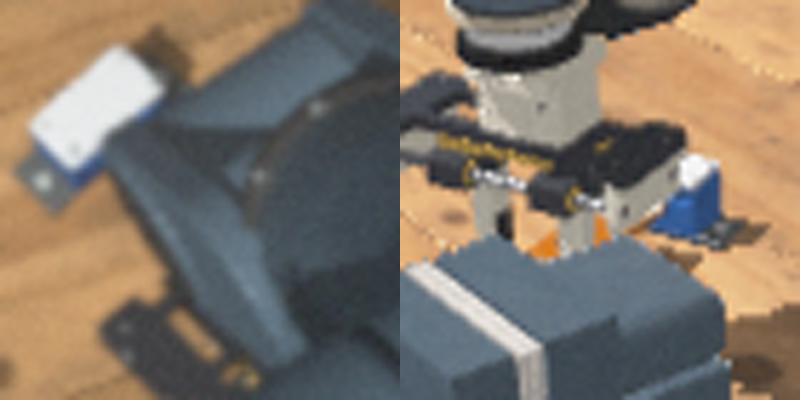

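The bridge is empty in the top view, and amber shows between the fingers in the scene view. Lift to about 0.24 m, then compute the transit.

```bash
python3 -m inch '[[0.03,0,0,-0.02,0,0,0],[0.03,0,0,-0.06,0,0,0],[0.03,0,0,-0.1,0,0,0],[0.03,0,0,-0.14,0,0,0],[0.03,0,0,-0.18,0,0,0],[0.03,0,0,-0.2,0,0,0],[0.03,0,0,-0.2,0,0,0]]' 45
python3 - <<'E'
from h import *
y=np.radians(7.8); rel([.603-.1*np.cos(y),-.253-.1*np.sin(y),.236],y+np.pi)
E
```

```text
clock: 6.4
eef_pos: [0.4555, 0.1587, 0.2376]
orientation: [-0.199, 0.98, 0.0, 0.001]
ft_force: [-0.5, 0.4, -1.2]
width: 0.476
grasp_force: 45.0
pos [0.4555 0.1587 0.2376] shift [ 0.1215 -0.4104  0.0015] turn [-1.000e-04  2.700e-03  2.651e-01]
```

```bash
python3 -m inch '[[0.03,0.006,-0.02,0,0,0,0.013],[0.03,0.018,-0.06,0,0,0,0.039],[0.03,0.03,-0.1,0,0,0,0.066],[0.03,0.042,-0.142,0,0,0,0.092],[0.03,0.054,-0.184,0,0,0,0.118],[0.03,0.067,-0.226,0,0,0,0.145],[0.03,0.079,-0.268,0,0,0,0.172],[0.03,0.091,-0.31,0,0,0,0.198],[0.03,0.104,-0.352,0,0,0,0.225],[0.03,0.115,-0.39,0,0,0,0.25],[0.03,0.12,-0.405,0,0,0,0.262],[0.03,0.1215,-0.4105,0,0,0,0.265]]' 45
python3 -m inch '[[0.03,0,0,0.03,0,0,0],[0.03,0,0,0.06,0,0,0],[0.03,0,0,0.09,0,0,0],[0.03,0,0,0.11,0,0,0],[0.03,0,0,0.12,0,0,0],[0.03,0,0,0.12,0,0,0],[0.03,0,0,0.12,0,0,0]]' 45
python3 - <<'E'
from h import *
for n in("scene","top"):
    s=eyes.snapshot(n); np.savez(f"{n}4.npz",**s)
    u,v=np.round(proj(s,[.57,-.26,.1])).astype(int); print(n,u-40,v-40)
    im=s["pixels"][v-40:v+40,u-40:u+40,::-1]; cv2.imwrite(f"{n}1.png",cv2.resize(im,(400,400),interpolation=2))
cv2.imwrite("pics/c6.png",np.hstack([cv2.imread("top1.png"),cv2.imread("scene1.png")]))
y=np.radians(7.8); rel([.603-.1*np.cos(y),-.253-.1*np.sin(y),.115],y+np.pi)
E
```

```text
clock: 7.9
eef_pos: [0.503, -0.2669, 0.2356]
orientation: [-0.068, 0.998, 0.001, -0.001]
ft_force: [-0.3, 0.4, -0.2]
width: 0.479
grasp_force: 45.0
clock: 8.78
eef_pos: [0.5038, -0.2669, 0.1175]
orientation: [-0.068, 0.998, -0.0, 0.0]
ft_force: [0.1, 0.2, -1.1]
width: 0.476
grasp_force: 45.0
scene 283 187
top 318 118
pos [ 0.5037 -0.267   0.1174] shift [-0.0003  0.0004  0.0024] turn [-0.0009  0.001   0.0002]
```

View pics/c6.png

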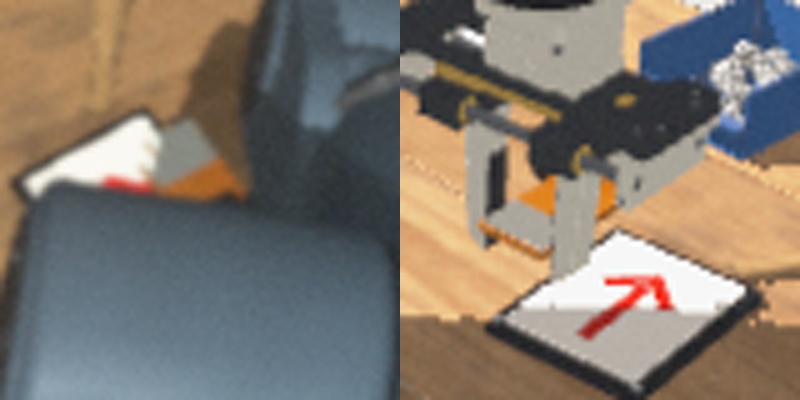

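The plate is held over the pad: its plain end is at scene crop (478–553, 225–253), and the grey label corner is at top crop (190,118). I check level and position numerically against the expected projection and the depth.

```bash
python3 - <<'E'
from h import *
t=load("top4.npz");s=load("scene4.npz"); y=np.radians(7.8)
st=manip.state(); c=st["eef_pos"][:2]+.05*np.array([np.cos(y),np.sin(y)]); z=st["eef_pos"][2]-.003
P=lambda a,b,h=.003:np.array([c[0]+np.cos(y)*a-np.sin(y)*b,c[1]+np.sin(y)*a+np.cos(y)*b,z+h])
pt=lambda p:((proj(t,p)-[318,118])*5+2).round(); ps=lambda p:((proj(s,p)-[283,187])*5+2+[400,0]).round()
print("top label corner",pt(P(.065,-.0225)),"inner",pt(P(.033,-.0225)),"scene plain",ps(P(-.065,.0225)),ps(P(-.065,-.0225)))
# plane fit of plate top from depth, both views
for n,i in(("top",t),("scene",s)):
    v,u=np.mgrid[:384,:512]; d=i["depth"]; V=i["view"]
    w=(np.stack([(u-i["cx"])/i["fx"]*d,-(v-i["cy"])/i["fy"]*d,-d],-1)-V[:3,3])@V[:3,:3]
    q=(w[...,:2]-c)@np.array([[np.cos(y),-np.sin(y)],[np.sin(y),np.cos(y)]])
    px=i["pixels"].astype(int)
    for lo,hi in((-.062,-.058),(-.04,-.01),(-.01,.02),(.02,.035),(.038,.062)):
        m=(d>0)&(q[...,0]>lo)&(q[...,0]<hi)&(abs(q[...,1])<.019)&(abs(w[...,2]-z)<.04)
        print(n,lo,m.sum(),np.round(np.median(w[m],0),4) if m.any() else "",np.round(np.percentile(w[m][:,2],[10,90]),4) if m.any() else "")
E
```

```text
top label corner [192. 113.] inner [221. 154.] scene plain [480. 219.] [545. 250.]
top -0.062 0  
top -0.04 0  
top -0.01 25 [ 0.5693 -0.2657  0.1178] [0.1148 0.1202]
top 0.02 54 [ 0.5808 -0.257   0.1175] [0.1129 0.1203]
top 0.038 83 [ 0.6025 -0.2536  0.117 ] [0.1146 0.1204]
scene -0.062 12 [ 0.4934 -0.2701  0.1169] [0.1163 0.1182]
scene -0.04 36 [ 0.5234 -0.2532  0.1171] [0.1156 0.1186]
scene -0.01 16 [ 0.5608 -0.2711  0.1172] [0.1164 0.118 ]
scene 0.02 0  
scene 0.038 0
```

The plate is level to within 1 mm along its length, about 10 cm above the pad, with the label over the pad middle.

```bash
python3 -m inch '[[0.03,0,0,0,0,0,0],[0.03,0,0,0,0,0,0],[0.03,0,0,0,0,0,0]]' 45 && python3 -c "from workcell import sign_off; print(sign_off())"
```

```text
clock: 9.25
eef_pos: [0.5034, -0.2669, 0.1167]
orientation: [-0.068, 0.998, -0.0, 0.0]
ft_force: [0.1, 0.2, -0.9]
width: 0.472
grasp_force: 45.0
the job is handed in; nothing more can be done
None
```

The plate was drawn straight out of the bridge by its plain end and handed in at about 9 s, still gripped: level, label up, about 10 cm above the larger pad, with the frosted end over its middle and pointing along the red arrow.

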